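# Store a sherd in a push-push specimen tray

### The job

Press the shut specimen tray inward until it clicks and springs out, lay the large pointed sherd flat on its floor (set it down, do not drop it), then push the tray back in past its click so that it latches and stays shut by itself with the sherd inside. How far in the click lies is not known beforehand: feel for the soft stop and never press the tray with more than 16 N. Leave the other things on the table where they are.

Things in the scene. Friction and masses are not known exactly. Their poses are not given: they have to be found in the camera images.
- unit: Fixed grey steel case of the specimen tray, 120 mm deep (x), 116 mm wide (y), 52 mm high, open in front. Origin: centre of underside, on the table. Its x points inward, the way the tray is pressed. The latch's soft stop inside is first met somewhere between -0.010 and -0.022 of joint tray, not seen, the same for both presses; it yields 8 N per mm. A press counts within 0.5 mm of meeting it.
- tray (a joint): Place of the sliding tray (m): 0 = latched shut (as it starts), +0.060 = sprung fully out, negative = pressed in past the latch (end -0.030). Push-push latch: pressed to its soft stop and let go, a latched tray springs out to 0.060; one that was out stays at 0 (within 1 mm). Let go too early, it falls back to its former state. A spring pushes out with 3 to 4 N, friction 0.3 N, damper 16 N per m/s.
- tray_front (a point): Centre of the front face of the tray's flat aluminium front plate, 112 mm wide, 38 mm high (8 to 46 mm above the table), 4 mm thick; this point is 27 mm above the table. Latched, it stands 34 mm in front of the case; it moves with the tray. Axes as the unit's: x inward (press along it), y along the plate, z up. A latched tray cannot be pulled out.
- tray_floor (a point): On top of the tray's white floor, 16 mm above the table, mid-width, 45 mm inward of the front face; axes as the unit's, moves with the tray. Hollow: 48 mm to either side, 41 mm towards the front plate, 60 mm inward; rims 9 mm high. With the tray out, all but the inmost 11 mm is open from above. Under the case there are 32 mm of height over the floor.
- sherd: The large grey sherd, loose, 40 to 85 g, 16 mm thick, lying flat: a straight-sided piece 34 mm long (x) and 32 mm wide (y) with a 90 degree point at its +x end that brings it to 50 mm in all. Origin: underside, centre of the 34 x 32 mm part; z up. Grip it across the 32 mm (its y).
- chip_a: Bystander: small squarish grey chip 24 x 22 x 11 mm. Origin: centre of underside.
- chip_b: Bystander: small long grey chip about 30 x 17 x 10 mm. Origin: centre of underside.
- pump_bottle: Bystander: white solvent pump bottle with a steel top and flip-up lid, 68 mm across, 145 mm high. Origin: centre of underside.
- vial: Bystander: small amber jar, 28 mm across, 55 mm high. Origin: centre of underside.
- rest: Bystander: white plastic tool rest with six short prongs, 40 x 30 x 26 mm. Origin: centre of underside.
- weight: Bystander: small upright steel cylinder, 18 mm across, 30 mm high. Origin: centre of underside.
- brush: Bystander: brush 160 mm long lying flat.
- calipers: Bystander: steel calipers 150 mm long lying flat.

How it is judged:
By the outcome, as a careful person would: the job done as asked, in the order asked, and still so for the second after the job is handed in, with the robot touching nothing.
It also fails if it takes over 72 s, if anything falls off the work surface, if the arm or the gripper's body presses on something with over 40 N, if the wrist force passes 120 N, or if a joint passes its speed limit or range.

### The arm

A 6-joint arm with a two-finger parallel gripper is mounted at the origin on the work surface. World frame = base frame: x ahead of the robot, y to its left, z up, the work surface at z = 0. Lengths are in mm, angles in rad, forces in N, time in s.
With the tool pointing down it reaches from about 325 to 750 mm from the base axis. Payload 7.6 kg.
Tool frame: the origin (TCP) lies midway between the tips of the shut fingers; the grasp point (between the pads) lies 19 mm behind it; z points along the fingers, y is the line along which they close (so a half turn about z gives the same grasp; the last joint's range is limited). The gripper opens to 85 mm and grips with 20 to 120 N. Pads are 22 mm wide; open, the fingers measure 114 mm over their backs; the gripper's body (76 mm by 85 mm) begins 54 mm behind the grasp point. The pads swing forward as they close: fully open they stand 13 mm farther back than shut.
Start: joints at [1.258, 0.052, 1.401, -0, 1.689, -0.07], TCP at [126.203, 509.626, 231.323] pointing down, gripper open.
Joint ranges: [-2.9, 2.9], [-0.91, 2.17], [0.12, 2.37], [-1.06, 4.2], [0.26, 2.73], [-2.93, 2.93]. Speed limits (rad/s): [2.57, 2.57, 3.01, 3.14, 3.14, 3.14].

### API

Orientations are given as a rotation vector (axis times angle).
In Python, from station import manip, camrig gives the robot as it stands (manip), with the cameras (camrig).
- The arm moves only by the shell command python3 nudge.py 'ROWS' [FORCE]. ROWS is a JSON list of rows, 1 to 20 of them, each of 5 numbers: dx, dy, dz in shares of 50 cm (1.0 is 50 cm), then a turn about the tool's z in normalised numbers (1 is 45 degrees), then the finger opening in mm; each row is the pose to reach, as a shift and turn from the pose commanded when the command began, along the tool's axes at that moment; what a row does not reach only later rows make up. A row lasts 1/8 s, in which the tool goes at most 62.5 mm and 0.188 rad, less where a joint would pass 70% of its speed; a pose out of reach is approached as far as the arm can. The fingers move at their own pace and stop on an object; FORCE is the grip in N (left out, the last holds). Time passes only in rows, so rows that do not move let the fingers close. It prints the time, the measured TCP pose, the force, the opening and the grip force at its end. A shift or turn number past 1, either way, is cut back to 1. Input that does not fit is refused with a message, and nothing moves.
- manip.get_state(): the state, without advancing time (a new reading comes with each control period).
- camrig.camera(name): name is "scene" or "top" or "wrist"; returns a dict with "color" (400x640x3 uint8, red, green, blue), "camera_matrix" (3x3 intrinsics, pixels), "dist_coeffs" ([k1, k2, p1, p2, k3] as OpenCV has them; the pictures are not rectified), "rvec" (rotation vector, rad) and "tvec" (3), from world to camera coordinates, as OpenCV has them; the wrist camera has in their place "T_tool_cam" (4x4, takes a point from camera to tool coordinates, whose origin is the TCP and whose axes are the flange's). Camera axes: x right, y down, z forward; pixel columns grow to the right and rows downward; lengths in mm; the calibration is good to about 2 mm. A picture is of the moment at which its call begins: read the wrist's pose just before it. There is no depth.
- manip.job_done(): hands the job in; it is judged then, once.
The state is a dict: "time": time; "joint_positions": joint angles; "qd": joint speeds; "joint_torque": joint torques, N m; "ee_pos": TCP position; "orientation": TCP orientation; "force": force on the tool from outside, world axes, zero at the start; "torque": the same for the moment, N m; "width": finger opening in mm; "finger_force": force on a finger pad.
Only numpy, scipy, OpenCV 4.12 (cv2) and the standard library are available. Lean on these libraries where they do the work, as an engineer would, in place of code of your own. Each camera call takes 0.05 s, during which the arm holds its last target. There are 200 camera calls.

## Working session

There is one attempt and no reset: what is moved stays moved. The work goes in short steps, Python scripts to look and compute and a shell command to move; the robot and the scene stay as the last step left them, time stands still between calls to the robot, and variables do not carry over. Pictures are saved under pics/ and viewed, at most 12 in all, crops included, and the job is handed in when it is done.

```bash
ls; mkdir -p pics
cat > look.py <<'E'
import cv2,numpy as np,sys
from station import manip, camrig
def cam(n):
    return camrig.camera(n)
def ray(c,uv):
    R=cv2.Rodrigues(np.array(c["rvec"],float))[0];t=np.array(c["tvec"],float).ravel()
    p=cv2.undistortPoints(np.array([[uv]],float),np.array(c["camera_matrix"],float),np.array(c["dist_coeffs"],float))[0,0]
    o=-R.T@t; d=R.T@np.array([p[0],p[1],1.]); return o,d
def onz(c,uv,z):
    o,d=ray(c,uv); return o+d*(z-o[2])/d[2]
def proj(c,P):
    return cv2.projectPoints(np.array(P,float).reshape(-1,3),np.array(c["rvec"],float),np.array(c["tvec"],float),np.array(c["camera_matrix"],float),np.array(c["dist_coeffs"],float))[0][:,0]
def tri(c1,u1,c2,u2):
    o1,d1=ray(c1,u1);o2,d2=ray(c2,u2)
    s=np.linalg.lstsq(np.c_[d1,-d2],o2-o1,rcond=None)[0]
    a,b=o1+d1*s[0],o2+d2*s[1]; return (a+b)/2,np.linalg.norm(a-b)
def wrist():
    s=manip.get_state(); c=dict(camrig.camera("wrist"))
    T=np.eye(4);T[:3,:3]=cv2.Rodrigues(np.array(s["orientation"],float))[0];T[:3,3]=s["ee_pos"]
    M=np.linalg.inv(T@np.array(c["T_tool_cam"])); c["rvec"]=cv2.Rodrigues(M[:3,:3])[0];c["tvec"]=M[:3,3]; return c
def save(c,f):
    cv2.imwrite(f,c["color"][:,:,::-1])
E
python3 - <<'E'
from look import *
import pickle
print(manip.get_state())
for n in ("top","scene"):
    c=cam(n);save(c,f"pics/{n}0.png");pickle.dump(c,open(n+".pkl","wb"))
E
```

```text
nudge.py
pics
station.py
{'time': 0.0, 'joint_positions': array([ 1.25771063e+00,  5.28561967e-02,  1.40175644e+00,  1.74676437e-05,
        1.68859481e+00, -7.03225550e-02]), 'qd': array([ 1.19307137e-03, -1.64563494e-03,  5.52043028e-04, -1.49417699e-03,
        7.82338832e-06, -1.57987912e-03]), 'joint_torque': array([-6.84819661e-04, -3.81657636e+01, -3.60188591e+01, -1.01674143e-04,
        5.99076709e-03, -1.45979476e-05]), 'ee_pos': array([126.09174085, 509.31539074, 230.44624578]), 'orientation': array([-3.80353133e-01, -3.11815485e+00,  2.48460755e-03]), 'force': array([-0.33252843,  0.03721563, -0.72467197]), 'torque': array([-0.01402033, -0.01460664, -0.03737232]), 'finger_force': 0.0, 'width': 85.52721050320322}
```

View pics/top0.png

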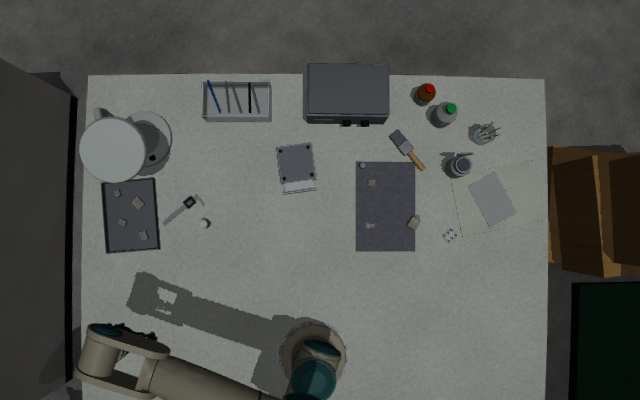

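View pics/scene0.png

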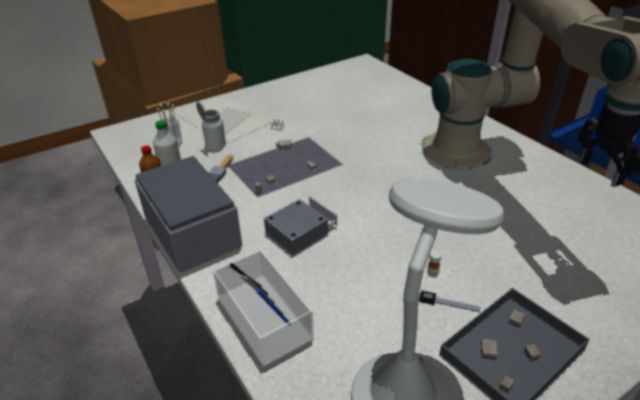

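The top view shows the unit at about (296,163) with its tray plate facing the robot at about (300,187). The large sherd is at about (413,222) on the mat, and the chips are at (372,183) and (370,226). In the scene view the unit is at (300,225) and the sherd at (284,145).

Run:
```python
from look import *
import pickle
c=pickle.load(open("top.pkl","rb"));s=pickle.load(open("scene.pkl","rb"))
for n,uv,z in (("roof NW",(276,145),52),("roofNE",(313,142),52),("roofSE",(316,179),52),("roofSW",(280,184),52),("plateL",(284,192),46),("plateR",(317,187),46),("sherd",(413,222),16),("chip",(372,183),11),("chip2",(370,226),10),("weight",(362,165),30),("bottle",(460,163),145),("rest",(450,236),26),("mat",(356,250),0),("base",(312,356),300)):
    print(n,onz(c,uv,z).round(0))
print(-cv2.Rodrigues(c["rvec"])[0].T@c["tvec"], -cv2.Rodrigues(s["rvec"])[0].T@s["tvec"])
a=cv2.resize(c["color"][130:260,265:425],None,fx=5,fy=4.6,interpolation=cv2.INTER_CUBIC)[:,:800]
a=cv2.convertScaleAbs(a,alpha=1.5)
cv2.imwrite("pics/topcrop.png",a[:598,:,::-1])
```

```text
roof NW [692. 124.  52.]
roofNE [703.   4.  52.]
roofSE [583.  -7.  52.]
roofSW [565. 110.  52.]
plateL [540.  97.  46.]
plateR [557. -10.  46.]
sherd [ 446. -329.   16.]
chip [ 574. -193.   11.]
chip2 [ 432. -187.   10.]
weight [ 632. -158.   30.]
bottle [ 629. -452.  145.]
rest [ 401. -451.   26.]
mat [ 351. -142.    0.]
base [ 77.   0. 300.]
[ 448.28019596   -4.51090912 1694.76584688] [1132.92962912  960.72787702  900.72761283]
```

View pics/topcrop.png

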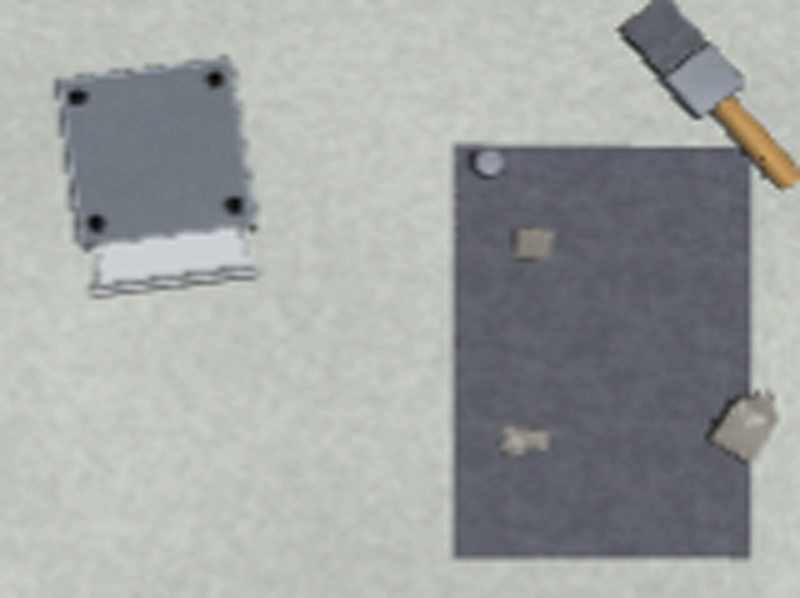

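Enlarged, it shows the unit rotated slightly, its plate edge running from (90,293) to (257,272), with the brush out of the way. The large sherd is at (745,425), its point towards lower left or upper right and partly over the mat edge. I'll use the wrist camera to refine this.

```bash
cat >> look.py <<'E'
def rel(P,ang=None):
    """shift in tool axes to world TCP P; turn so tool x heads at world angle ang (mod pi)"""
    s=manip.get_state();R=cv2.Rodrigues(np.array(s["orientation"],float))[0]
    h=np.arctan2(R[1,0],R[0,0]); d=R.T@(np.array(P,float)-s["ee_pos"])
    print("tool x heading",h.round(3),"shift",d.round(1),"tz",R[:,2].round(3),"j6",s["joint_positions"][[0,5]].round(2))
    if ang is not None: print("turn",[(-(ang-h)+k*np.pi).round(3) for k in(-1,0,1)])
E
python3 - <<'E'
from look import *
c=wrist(); print(c["T_tool_cam"].round(2),c["camera_matrix"]);save(c,"pics/w0.png")
rel([430,50,230],0.12)
E
```

```text
[[   0.     -0.96   -0.26   66.31]
 [   1.      0.      0.      1.17]
 [  -0.     -0.26    0.96 -143.63]
 [   0.      0.      0.      1.  ]] [[300.97096368   0.         324.25632009]
 [  0.         300.97096368 196.44904425]
 [  0.           0.           1.        ]]
tool x heading 2.899 shift [-405.4 -372.9    1.1] tz [-0.    -0.001 -1.   ] j6 [ 1.26 -0.07]
turn [np.float64(-0.363), np.float64(2.779), np.float64(5.92)]
```

The manual's scale: shifts go in shares of 50 cm and turns go in shares of 45 degrees. Converting my numbers, -405 mm / 500 = -0.81, -373 mm / 500 = -0.746, -0.363 rad / 0.7854 = -0.4622.

```bash
python3 nudge.py '[[-0.09,-0.084,0,-0.0509,85],[-0.18,-0.166,0,-0.1019,85],[-0.27,-0.248,0,-0.1528,85],[-0.36,-0.332,0,-0.2037,85],[-0.45,-0.414,0,-0.2546,60],[-0.54,-0.498,0,-0.3056,40],[-0.63,-0.58,0,-0.3565,20],[-0.72,-0.664,0,-0.4074,0],[-0.81,-0.746,0,-0.4622,0],[-0.81,-0.746,0,-0.4622,0],[-0.81,-0.746,0,-0.4622,0]]' 30
python3 - <<'E'
from look import *
import pickle
c=wrist();save(c,"pics/w1.png");pickle.dump(c,open("w1.pkl","wb"))
E
```

```text
time: 1.52
ee_pos: [429.4, 50.4, 231.0]
orientation: [0.188, -3.135, -0.001]
force: [0.2, 1.1, -0.6]
width: 0.1
finger_force: 0.0
```

View pics/w1.png

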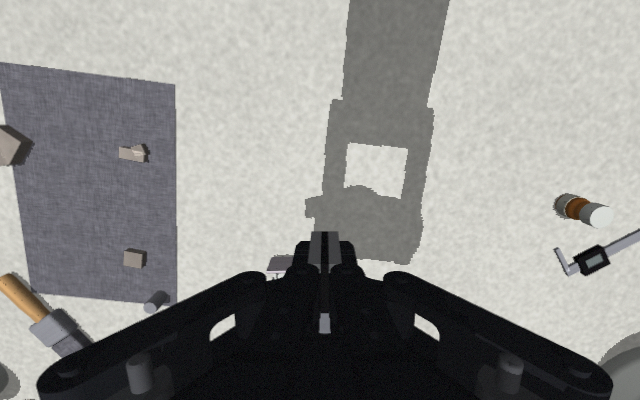

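The wrist view is filled by the gripper below row 235, so the tray is hidden. A target needs to sit near (320,120), which means moving 190 mm further out.

In the tool's units: -175 mm / 500 = -0.35, -120 mm / 500 = -0.24.

```bash
python3 nudge.py '[[-0.12,0.05,0,0,0],[-0.24,0.05,0,0,0],[-0.35,0.05,0,0,0],[-0.35,0.05,0,0,0],[-0.35,0.05,0,0,0]]'
python3 - <<'E'
from look import *
import pickle
c=wrist();save(c,"pics/w2.png");pickle.dump(c,open("w2.pkl","wb"))
E
python3 nudge.py '[[0,-0.12,0,0,0],[0,-0.16,0,0,0],[0,-0.16,0,0,0],[0,-0.16,0,0,0]]'
python3 - <<'E'
from look import *
import pickle
c=wrist();save(c,"pics/w3.png");pickle.dump(c,open("w3.pkl","wb"))
a=cv2.imread("pics/w2.png")[0:300,120:520];b=cv2.imread("pics/w3.png")[0:300,120:520]
cv2.imwrite("pics/w23.png",np.hstack([a,b]))
E
```

```text
time: 2.2
ee_pos: [599.7, 97.4, 231.4]
orientation: [0.192, -3.135, -0.0]
force: [-0.0, -0.4, 0.4]
width: 0.2
finger_force: 0.0
time: 2.75
ee_pos: [609.6, 17.7, 232.1]
orientation: [-0.19, 3.135, 0.001]
force: [-0.5, -0.4, 0.4]
width: 0.2
finger_force: 0.0
```

View pics/w23.png

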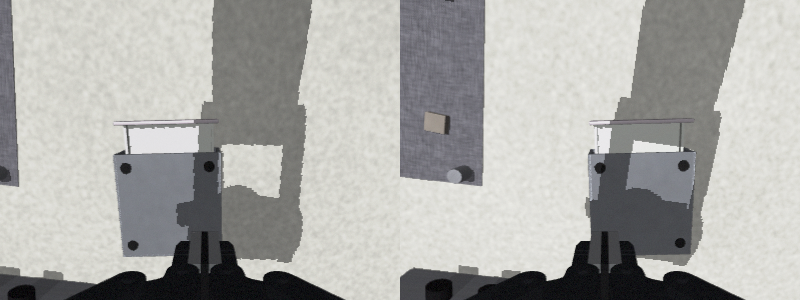

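Both views show the tray plate as the thin line: left half (114–217, row 121), right half (594–694, row 120). The roof front edge is at row 153 in both.

Run:
```python
from look import *
import pickle
c2=pickle.load(open("w2.pkl","rb"));c3=pickle.load(open("w3.pkl","rb"))
for c,x in((c2,[234,337]),(c3,[314,414])):
    g=cv2.cvtColor(c["color"],cv2.COLOR_RGB2GRAY).astype(int)
    for k in (x[0]+8,(x[0]+x[1])//2,x[1]-8): print(k,g[114:130,k])
    print("row",g[122,x[0]-6:x[0]+6],g[121,x[1]-6:x[1]+6])
pts={"pL":((234,121.5),(314,120.5)),"pR":((337,120.5),(414,119.5)),"rL":((234,154),(309,154)),"rR":((340,152),(415,152)),
"holeL":((245.5,168),(320,168)),"holeR":((329,166.5),(403.5,166))}
for n,(a,b) in pts.items():
    P,e=tri(c2,a,c3,b); print(n,P.round(1),round(e,1), onz(c2,a,46).round(1),onz(c3,b,46).round(1))
```

```text
242 [209 214 210 210 211 209 201 141 225 219 190 144 198 212 213 213]
285 [205 210 211 212 209 203 120 226 221 191 102 127 141 226 228 226]
329 [125 123 121 120 117  88 118 114 106 112 128 130 129 127 127 127]
row [213 216 213 213 210 212 222 222 224 223 225 226] [112 110 109 110 109 112 110 107 122 119 120 119]
322 [224 222 219 219 219 215 164 221 232 214 159 136 138 169 177 233]
364 [126 128 128 131 129  99 123 122 118 105 135 134 136 135 133 136]
406 [128 127 129 127  91 125 118 115 101 127 129 129 129 128 128 129]
row [219 226 233 233 233 232 233 233 232 233 233 233] [112 115 113 112 113 117 123 130 129 128 127 124]
pL [551.6   1.5  63.7] 0.7 [552.9  -3.5  46. ] [551.7   1.   46. ]
pR [538.1 104.4  52. ] 0.5 [538.4 104.7  46. ] [537.8 106.1  46. ]
rL [ 5.866e+02 -3.000e-01  5.200e+01] 0.4 [587.4  -2.   46. ] [ 5.876e+02 -5.000e-01  4.600e+01]
rR [570.6 112.   52.5] 0.6 [571.  112.4  46. ] [571.4 114.1  46. ]
holeL [599.9  13.2  53.9] 0.5 [601.3  11.3  46. ] [601.5  13.3  46. ]
holeR [586.9 102.3  54.2] 0.1 [588.3 102.6  46. ] [588.1 104.6  46. ]
```

Run:
```python
from look import *
u=np.array([np.cos(.14),np.sin(.14)]);p=np.array([544,51.5])-45*u
rel([*p,17],0.14)
```

```text
tool x heading -3.02 shift [106.3  40.4 214.8] tz [ 0.001  0.    -1.   ] j6 [-0.03 -1.72]
turn [np.float64(-6.302), np.float64(-3.16), np.float64(-0.018)]
```

In the tool's units: 214 mm / 500 = 0.428, 200 mm / 500 = 0.4, -0.018 rad / 0.7854 = -0.0229.

```bash
python3 nudge.py '[[0.1,0.04,0,-0.0229,0],[0.212,0.08,0,-0.0229,0],[0.212,0.08,0.1,-0.0229,0],[0.212,0.08,0.22,-0.0229,0],[0.212,0.08,0.33,-0.0229,0],[0.212,0.08,0.4,-0.0229,0],[0.212,0.08,0.428,-0.0229,0],[0.212,0.08,0.428,-0.0229,0],[0.212,0.08,0.428,-0.0229,0]]'
python3 - <<'E'
from look import *
u=np.array([np.cos(.14),np.sin(.14)]);p=np.array([544,51.5])-11*u
rel([*p,17],.14)
E
```

```text
time: 3.92
ee_pos: [501.3, 43.8, 19.2]
orientation: [-0.217, 3.131, -0.0]
force: [-0.1, -0.1, -0.0]
width: 0.0
finger_force: 0.0
tool x heading -3.003 shift [-32.4   1.7   2.4] tz [ 0.003  0.    -1.   ] j6 [ 0.01 -1.7 ]
turn [np.float64(-6.285), np.float64(-3.143), np.float64(-0.001)]
```

In the tool's units: -30 mm / 500 = -0.06, -28 mm / 500 = -0.056.

```bash
python3 nudge.py '[[-0.024,0.002,0,0,0],[-0.048,0.002,0,0,0],[-0.056,0.002,0,0,0],[-0.06,0.002,0,0,0],[-0.06,0.002,0,0,0]]'
python3 nudge.py '[[-0.002,0,0,0,0],[-0.004,0,0,0,0],[-0.006,0,0,0,0],[-0.008,0,0,0,0],[-0.01,0,0,0,0],[-0.012,0,0,0,0],[-0.012,0,0,0,0]]'
```

```text
time: 4.55
ee_pos: [529.4, 48.7, 17.1]
orientation: [0.217, -3.134, -0.0]
force: [0.3, -0.1, -0.3]
width: -0.1
finger_force: 0.0
time: 5.42
ee_pos: [535.3, 49.6, 17.3]
orientation: [0.217, -3.134, -0.0]
force: [-3.1, 0.7, 2.6]
width: -0.1
finger_force: 2.2
```

In the tool's units: -4 mm / 500 = -0.008, -3 mm / 500 = -0.006.

```bash
python3 nudge.py '[[-0.003,0,0,0,0],[-0.006,0,0,0,0],[-0.008,0,0,0,0],[-0.008,0,0,0,0]]'|sed -n '2p;4p'
for i in 1; do python3 nudge.py '[[-0.001,0,0,0,0],[-0.002,0,0,0,0],[-0.002,0,0,0,0]]'|sed -n '2p;4p'; python3 nudge.py '[[-0.001,0,0,0,0],[-0.002,0,0,0,0],[-0.002,0,0,0,0]]'|sed -n '2p;4p';done
```

```text
ee_pos: [539.6, 50.2, 17.3]
force: [-3.9, 0.9, 2.3]
ee_pos: [540.5, 50.3, 17.3]
force: [-4.4, 0.9, 2.9]
ee_pos: [541.5, 50.4, 17.3]
force: [-4.7, 1.4, 2.8]
```

```bash
cat > ok.py <<'E'
import sys,numpy as np
from station import manip, camrig
s=manip.get_state();f=np.hypot(*s["force"][:2]);print(s["ee_pos"].round(1),f.round(1));sys.exit(f>7)
E
python3 nudge.py '[[-0.0008,0,0,0,0],[-0.0016,0,0,0,0],[-0.0016,0,0,0,0]]'>l;python3 ok.py && python3 nudge.py '[[-0.0008,0,0,0,0],[-0.0016,0,0,0,0],[-0.0016,0,0,0,0]]'>l;python3 ok.py && python3 nudge.py '[[-0.0008,0,0,0,0],[-0.0016,0,0,0,0],[-0.0016,0,0,0,0]]'>l;python3 ok.py && python3 nudge.py '[[-0.0008,0,0,0,0],[-0.0016,0,0,0,0],[-0.0016,0,0,0,0]]'>l;python3 ok.py && python3 nudge.py '[[-0.0008,0,0,0,0],[-0.0016,0,0,0,0],[-0.0016,0,0,0,0]]'>l;python3 ok.py
```

```text
[542.3  50.5  17.3] 4.4
[542.3  50.5  17.3] 4.4
[542.3  50.5  17.3] 4.4
[542.3  50.5  17.3] 4.4
[542.3  50.5  17.3] 4.4False
False
False
False
False
```

In the tool's units: -0.8 mm / 500 = -0.0016, -0.4 mm / 500 = -0.0008.

```bash
sed -i 's/sys.exit(f>7)/sys.exit(int(f>7))/' ok.py
python3 nudge.py '[[-0.0008,0,0,0,0],[-0.0016,0,0,0,0],[-0.0016,0,0,0,0]]'>l;python3 ok.py && python3 nudge.py '[[-0.0008,0,0,0,0],[-0.0016,0,0,0,0],[-0.0016,0,0,0,0]]'>l && python3 ok.py && python3 nudge.py '[[-0.0008,0,0,0,0],[-0.0016,0,0,0,0],[-0.0016,0,0,0,0]]'>l && python3 ok.py && python3 nudge.py '[[-0.0008,0,0,0,0],[-0.0016,0,0,0,0],[-0.0016,0,0,0,0]]'>l && python3 ok.py && python3 nudge.py '[[-0.0008,0,0,0,0],[-0.0016,0,0,0,0],[-0.0016,0,0,0,0]]'>l && python3 ok.py
```

```text
[543.1  50.7  17.3] 5.1
[543.8  50.7  17.3] 6.0
[544.5  50.8  17.3] 4.2
[545.3  51.   17.3] 5.2
[546.1  51.1  17.3] 5.9
```

In the tool's units: -0.8 mm / 500 = -0.0016, -0.4 mm / 500 = -0.0008.

```bash
python3 nudge.py '[[-0.0008,0,0,0,0],[-0.0016,0,0,0,0],[-0.0016,0,0,0,0]]'>l;python3 ok.py && python3 nudge.py '[[-0.0008,0,0,0,0],[-0.0016,0,0,0,0],[-0.0016,0,0,0,0]]'>l && python3 ok.py && python3 nudge.py '[[-0.0008,0,0,0,0],[-0.0016,0,0,0,0],[-0.0016,0,0,0,0]]'>l && python3 ok.py && python3 nudge.py '[[-0.0008,0,0,0,0],[-0.0016,0,0,0,0],[-0.0016,0,0,0,0]]'>l && python3 ok.py && python3 nudge.py '[[-0.0008,0,0,0,0],[-0.0016,0,0,0,0],[-0.0016,0,0,0,0]]'>l && python3 ok.py
```

```text
[546.9  51.2  17.3] 4.8
[547.7  51.3  17.3] 5.1
[548.5  51.5  17.3] 5.2
[549.2  51.5  17.3] 6.2
[549.6  51.6  17.3] 8.0
```

In the tool's units: -0.3 mm / 500 = -0.0006.

```bash
python3 nudge.py '[[-0.0006,0,0,0,0],[-0.0006,0,0,0,0]]'>l;python3 ok.py; python3 nudge.py '[[0.04,0,0,0,0],[0.1,0,0,0,0],[0.18,0,0,0,0],[0.21,0,-0.06,0,0],[0.21,0,-0.16,0,0],[0.21,0,-0.26,0,0],[0.21,0,-0.36,0,0],[0.1,0,-0.44,0,0],[0,0,-0.44,0,0],[-0.05,-0.02,-0.44,0,0],[-0.05,-0.02,-0.44,0,0],[-0.05,-0.02,-0.44,0,0]]'
python3 - <<'E'
from look import *
import pickle
c=wrist();save(c,"pics/w4.png");pickle.dump(c,open("w4.pkl","wb"))
E
python3 nudge.py '[[0,-0.12,0,0,0],[0,-0.12,0,0,0],[0,-0.12,0,0,0]]'|head -2
python3 - <<'E'
from look import *
import pickle
c=wrist();save(c,"pics/w5.png");pickle.dump(c,open("w5.pkl","wb"))
a=cv2.imread("pics/w4.png")[0:300,120:520];b=cv2.imread("pics/w5.png")[0:300,120:520]
cv2.imwrite("pics/w45.png",np.hstack([a,b]))
E
```

```text
[549.8  51.6  17.2] 8.3
time: 12.55
ee_pos: [576.5, 45.1, 237.3]
orientation: [-0.216, 3.134, -0.0]
force: [-0.1, 0.1, -0.4]
width: -0.1
finger_force: 0.0
time: 12.98
ee_pos: [584.5, -14.1, 237.8]
```

View pics/w45.png

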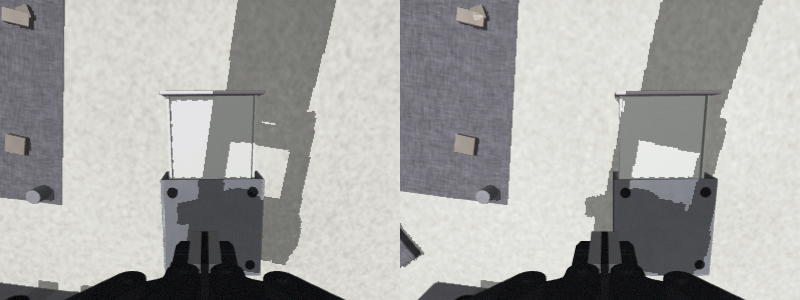

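The tray has sprung out. The plate top is at row 93 (161–265 on the left, 615–721 on the right), and the open floor spans rows 96–178. Next I'll work out the floor geometry and the path to the sherd.

Run:
```python
from look import *
import pickle
c4=pickle.load(open("w4.pkl","rb"));c5=pickle.load(open("w5.pkl","rb"))
for c,rng in((c4,(282,302)),(c5,(331,351)),(c4,(364,384)),(c5,(418,438))):
    g=cv2.cvtColor(c["color"],cv2.COLOR_RGB2GRAY).astype(int); print(rng,g[125,rng[0]:rng[1]],g[140,rng[0]:rng[1]])
for c,x in((c4,300),(c4,370),(c5,350),(c5,430)):
    g=cv2.cvtColor(c["color"],cv2.COLOR_RGB2GRAY).astype(int); print(x,g[86:102,x])
for n,a,b in(("pL",(281,93),(335,93)),("pR",(385,93),(441,93)),("fl",(291,135),(340,135)),("fr",(374,135),(427,135))):
    P,e=tri(c4,a,c5,b);print(n,P.round(1),round(e,1),onz(c4,a,46).round(1),onz(c5,b,46).round(1),onz(c4,a,16).round(1),onz(c5,b,16).round(1))
for n,x in (("sherd",[380,-329]),):
    rel([500,-329,235],.14);
```

```text
(282, 302) [221 221 220 220 220 225 228 214 116 118 166 229 229 230 230 229 230 229
 228 229] [221 217 215 213 213 215 225 224 178  98 165 229 229 229 230 228 229 230
 229 229]
(331, 351) [229 228 228 227 227 227 225 207 126 136 134 137 137 137 138 137 137 137
 136 138] [224 222 221 222 221 200 122 124 133 134 138 136 136 137 137 136 137 132
 136 135]
(364, 384) [132 130 130 130 133 130 130 127 108  90 129 130 126 127 126 126 126 128
 126 120] [128 130 128 128 131 131 128 122  92 108 129 127 122 122 123 125 127 128
 125 121]
(418, 438) [135 134 135 138 129  94  79 101 135 134 133 133 130 132 128 129 131 132
 132 131] [135 134 137 129  77  81 112 134 135 135 134 135 133 128 130 128 128 129
 129 133]
300 [218 217 214 212 187 228 225 202 108  70 105 134 126 148 216 230]
370 [125 126 123 121 119 118 113  94  61  90 132 131 132 131 131 131]
350 [225 224 222 223 217 129 126 116  96  74 109 138 138 138 137 137]
430 [135 134 134 130 119 123 115  98  68  96 134 133 133 131 132 130]
pL [495.  -13.3  30.3] 0.2 [495.8 -11.   46. ] [496.  -13.7  46. ] [494.5 -15.3  16. ] [493.9 -12.9  16. ]
pR [480.4  98.   43.2] 0.1 [480.7  97.5  46. ] [480.6  97.   46. ] [478.  102.9  16. ] [477.2 107.7  16. ]
fl [5.405e+02 5.000e-01 8.200e+00] 0.1 [537.6   4.2  46. ] [538.2  -1.8  46. ] [539.9   1.2  16. ] [540.  -0.  16.]
fr [525.4  95.5  36.7] 0.1 [525.  94.  46.] [525.1  92.3  46. ] [526.3  99.   16. ] [525.7 102.6  16. ]
tool x heading -3.003 shift [ 127.3 -300.7    2.6] tz [ 0.001  0.    -1.   ] j6 [-0.09 -1.8 ]
turn [np.float64(-6.285), np.float64(-3.143), np.float64(-0.001)]
```

In the tool's units: -275 mm / 500 = -0.55, -220 mm / 500 = -0.44.

```bash
python3 nudge.py '[[0.04,-0.11,0,0,0],[0.08,-0.22,0,0,0],[0.12,-0.33,0,0,0],[0.16,-0.44,0,0,0],[0.2,-0.55,0,0,0],[0.2,-0.55,0,0,0],[0.2,-0.55,0,0,0]]'|head -2
python3 - <<'E'
from look import *
import pickle
c=wrist();save(c,"pics/w6.png");pickle.dump(c,open("w6.pkl","wb"))
E
python3 nudge.py '[[0,-0.1,0,0,0],[0,-0.2,0,0,0],[0,-0.2,0,0,0],[0,-0.2,0,0,0]]'|head -2
python3 - <<'E'
from look import *
import pickle
c=wrist();save(c,"pics/w7.png");pickle.dump(c,open("w7.pkl","wb"))
a=cv2.imread("pics/w6.png")[0:250,120:520];b=cv2.imread("pics/w7.png")[0:250,120:520]
cv2.imwrite("pics/w67.png",np.hstack([a,b]))
E
```

```text
time: 13.9
ee_pos: [524.1, -299.3, 237.4]
time: 14.45
ee_pos: [538.3, -397.8, 237.3]
```

View pics/w67.png

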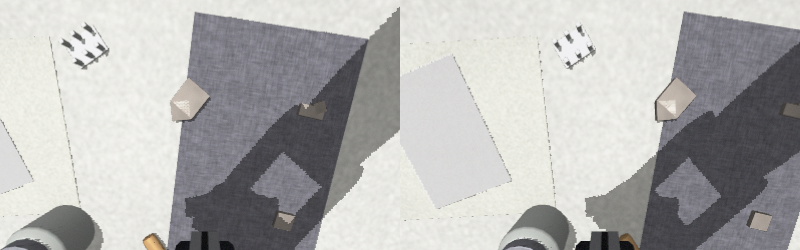

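The sherd is at crop (188,100) on the left and (676,100) on the right, with its point towards the lower left. I'll zoom in for its corners.

Run:
```python
from look import *
import pickle
ims=[]
for f,x0 in(("w6",280),("w7",365)):
    c=pickle.load(open(f+".pkl","rb"));im=c["color"][68:132,x0:x0+64]
    r=im[:,:,0].astype(int)-im[:,:,2];m=(r>12).astype(np.uint8)
    m=cv2.morphologyEx(m,cv2.MORPH_OPEN,np.ones((2,2)))
    cs=max(cv2.findContours(m,0,2)[0],key=cv2.contourArea)
    ap=cv2.approxPolyDP(cs,2.5,True)[:,0]+[x0,68];print(f,ap.tolist(),cv2.contourArea(cs))
    ims.append(np.hstack([cv2.resize(im,(400,400),interpolation=cv2.INTER_CUBIC)]))
cv2.imwrite("pics/s.png",np.hstack(ims)[:,:,::-1])
```

```text
w6 [[310, 79], [291, 102], [294, 121], [312, 119], [329, 98]] 975.5
w7 [[398, 79], [378, 100], [379, 121], [398, 118], [415, 98]] 966.0
```

View pics/s.png

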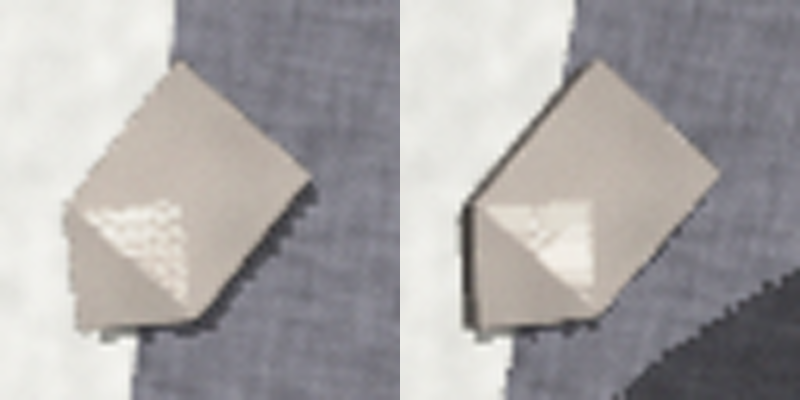

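The sherd's straight part runs from its flat end (180,62)–(312,182) to its shoulders (70,205)–(190,312), with the tip at (78,328). In the right half the same corners are at (600,62), (718,172), (478,203), (600,308) and (480,328).

Run:
```python
from look import *
import pickle
a=pickle.load(open("w6.pkl","rb"));b=pickle.load(open("w7.pkl","rb"))
A=np.array([(180,62),(312,182),(190,314),(70,205),(78,328)])/6.25+[279.5,67.5]
B=np.array([(200,62),(318,172),(200,308),(78,203),(80,328)])/6.25+[364.5,67.5]
P=np.array([tri(a,u,b,v)[0] for u,v in zip(A,B)]);print(P.round(1))
Q=np.array([(onz(a,u,16)+onz(b,v,16))/2 for u,v in zip(A,B)]);print(Q.round(1))
o=Q[:4].mean(0);d=(Q[2]+Q[3]-Q[0]-Q[1])[:2];th=np.arctan2(d[1],d[0])
e=(Q[3]-Q[0]+Q[2]-Q[1]);w=Q[1]-Q[0]+Q[2]-Q[3];print("origin",o,"yaw",th,"len",np.linalg.norm(e)/2,"wid",np.linalg.norm(w)/2, np.arctan2(w[1],w[0]))
rel([o[0],o[1],80],th)
```

```text
[[ 421.4 -330.6   17. ]
 [ 437.3 -304.1   13. ]
 [ 464.2 -323.1   22.6]
 [ 448.4 -347.7   16. ]
 [ 470.2 -343.6   18.2]]
[[ 421.2 -330.5   16. ]
 [ 437.5 -304.5   16. ]
 [ 464.1 -322.4   16. ]
 [ 448.4 -347.7   16. ]
 [ 470.2 -343.5   16. ]]
origin [ 442.83577655 -326.31107509   16.        ] yaw -0.5780322133970347 len 32.114453994123075 wid 30.239680000431026 1.0128506442462886
tool x heading -3.001 shift [ 84.6  84.1 157.8] tz [ 0.001 -0.    -1.   ] j6 [-0.69 -2.4 ]
turn [np.float64(-5.565), np.float64(-2.423), np.float64(0.719)]
```

In the tool's units: 205 mm / 500 = 0.41, 190 mm / 500 = 0.38, 0.71 rad / 0.7854 = 0.904.

```bash
python3 nudge.py '[[0.084,0.084,0.02,0.2292,30],[0.17,0.168,0.08,0.4584,52],[0.17,0.168,0.18,0.6875,52],[0.17,0.168,0.28,0.904,52],[0.17,0.168,0.38,0.904,52],[0.17,0.168,0.41,0.904,52],[0.17,0.168,0.41,0.904,52],[0.17,0.168,0.41,0.904,52]]' 40
python3 - <<'E'
from look import *
rel([442.8,-326.3,4],-.57)
E
```

```text
time: 15.5
ee_pos: [443.1, -328.7, 35.0]
orientation: [0.884, 3.01, -0.003]
force: [0.8, -0.3, 0.4]
width: 51.7
finger_force: 0.0
tool x heading 2.57 shift [ 1.7  1.9 31. ] tz [ 0.003 -0.003 -1.   ] j6 [-0.71 -1.7 ]
turn [np.float64(-0.001), np.float64(3.14), np.float64(6.282)]
```

In the tool's units: 31 mm / 500 = 0.062, 26 mm / 500 = 0.052.

```bash
python3 nudge.py '[[0.003,0.004,0.032,0,52],[0.003,0.004,0.052,0,52],[0.003,0.004,0.062,0,52],[0.003,0.004,0.062,0,52],[0.003,0.004,0.062,0,40],[0.003,0.004,0.062,0,20],[0.003,0.004,0.062,0,20],[0.003,0.004,0.062,0,20],[0.003,0.004,0.062,0,20],[0.003,0.004,0.062,0,20]]' 40
python3 - <<'E'
from look import *
s=manip.get_state();print(s["width"],s["finger_force"])
E
```

```text
time: 16.75
ee_pos: [441.9, -325.8, 1.9]
orientation: [0.886, 3.013, -0.001]
force: [-0.4, 0.5, 5.8]
width: 30.9
finger_force: 40.9
30.920587861890336 40.90928792953491
```

In the tool's units: -108 mm / 500 = -0.216, -50 mm / 500 = -0.1.

```bash
python3 nudge.py '[[0,0,-0.03,0,20],[0,0,-0.1,0,20],[0,0,-0.216,0,20],[0,0,-0.216,0,20],[0,0,-0.216,0,20]]'
python3 - <<'E'
from look import *
rel([523.3,48.6,110],.14)
E
```

```text
time: 17.38
ee_pos: [441.2, -325.2, 109.1]
orientation: [-0.886, -3.014, -0.001]
force: [0.2, 0.6, -0.9]
width: 31.3
finger_force: 40.3
tool x heading 2.57 shift [133.2 358.8  -0.8] tz [-0.  0. -1.] j6 [-0.7 -1.7]
turn [np.float64(-0.712), np.float64(2.43), np.float64(5.571)]
```

In the tool's units: 359 mm / 500 = 0.718, 348 mm / 500 = 0.696, -0.712 rad / 0.7854 = -0.9065.

```bash
python3 nudge.py '[[0.018,0.048,0,-0.0637,20],[0.05,0.134,0,-0.1783,20],[0.084,0.224,0,-0.2928,20],[0.116,0.314,0,-0.4074,20],[0.15,0.404,0,-0.522,20],[0.184,0.494,0,-0.6366,20],[0.216,0.584,0,-0.7512,20],[0.242,0.652,0,-0.8403,20],[0.258,0.696,0,-0.8913,20],[0.266,0.718,0,-0.9065,20],[0.266,0.718,0,-0.9065,20],[0.266,0.718,0,-0.9065,20],[0.266,0.718,0,-0.9065,20]]'
python3 - <<'E'
from look import *
import pickle
c=wrist();save(c,"pics/w8.png");pickle.dump(c,open("w8.pkl","wb"))
rel([523.3,48.6,18],.14)
E
```

```text
time: 19.0
ee_pos: [523.8, 47.6, 109.2]
orientation: [0.218, -3.134, 0.0]
force: [0.1, 0.5, -1.2]
width: 31.0
finger_force: 40.3
tool x heading -3.003 shift [ 0.4  1.  91.3] tz [ 0. -0. -1.] j6 [ 0.02 -1.69]
turn [np.float64(-6.284), np.float64(-3.143), np.float64(-0.001)]
```

View pics/w8.png

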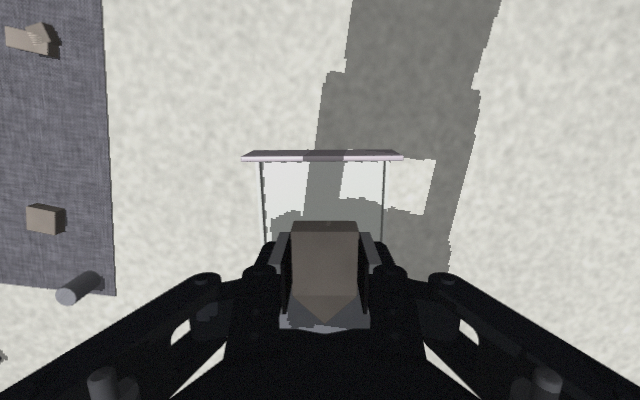

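The sherd is held square between the pads at (325,260) with its point inward, centred over the tray, whose plate is at row 155. I'll lower it now.

In the tool's units: 87 mm / 500 = 0.174, 86 mm / 500 = 0.172.

```bash
python3 nudge.py '[[0,0.002,0.04,0,20],[0,0.002,0.1,0,20],[0,0.002,0.144,0,20],[0,0.002,0.164,0,20],[0,0.002,0.172,0,20],[0,0.002,0.174,0,20],[0,0.002,0.174,0,20]]' |sed -n '2p;4p'
python3 nudge.py '[[0,0,0.0014,0,20],[0,0,0.0028,0,20],[0,0,0.0028,0,20]]' |sed -n '2p;4p'
python3 nudge.py '[[0,0,0.0014,0,20],[0,0,0.0028,0,20],[0,0,0.0028,0,20]]' |sed -n '2p;4p'
```

```text
ee_pos: [524.3, 49.4, 23.1]
force: [0.1, 0.4, -0.8]
ee_pos: [523.8, 49.4, 20.9]
force: [-0.4, 0.4, -0.6]
ee_pos: [523.7, 49.4, 19.4]
force: [-0.1, -0.2, -0.9]
```

In the tool's units: 1 mm / 500 = 0.002, 0.5 mm / 500 = 0.001.

```bash
python3 nudge.py '[[0,0,0.001,0,20],[0,0,0.002,0,20],[0,0,0.002,0,20]]' |sed -n '2p;4p'
python3 nudge.py '[[0,0,0.001,0,20],[0,0,0.0016,0,20],[0,0,0.0016,0,20]]' |sed -n '2p;4p'
```

```text
ee_pos: [523.8, 49.3, 18.4]
force: [-0.6, 0.5, -0.1]
ee_pos: [523.8, 49.4, 17.9]
force: [-0.9, -0.6, 1.5]
```

In the tool's units: 0.5 mm / 500 = 0.001.

```bash
python3 nudge.py '[[0,0,0.001,0,20],[0,0,0.001,0,20]]' |sed -n '2p;4p'
python3 nudge.py '[[0,0,0.001,0,34],[0,0,0.001,0,38],[0,0,0.001,0,46],[0,0,0.001,0,50],[0,0,0.001,0,50],[0,0,-0.01,0,50],[0,0,-0.06,0,50],[0,0,-0.16,0,50],[0.16,0,-0.24,0,40],[0.12,0.12,-0.32,0,20],[-0.04,0.12,-0.42,0,0],[-0.04,0.12,-0.42,0,0],[-0.04,0.12,-0.42,0,0]]'
python3 - <<'E'
from look import *
import pickle
c=wrist();save(c,"pics/w9.png");pickle.dump(c,open("w9.pkl","wb"))
E
```

```text
ee_pos: [524.0, 49.4, 17.8]
force: [-3.1, 0.0, 5.5]
time: 23.3
ee_pos: [536.7, 112.1, 229.1]
orientation: [-0.221, 3.13, 0.001]
force: [0.6, -0.3, -0.6]
width: -0.1
finger_force: 0.0
```

View pics/w9.png

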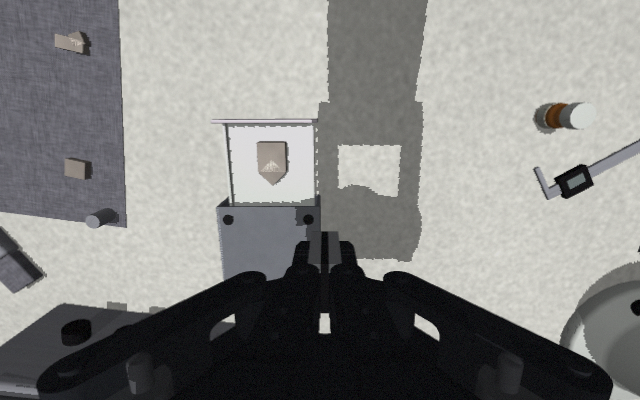

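The sherd lies flat on the floor at (271,162), clear of the rims and pointing inward. Now to press the tray shut.

Run:
```python
from look import *
u=np.array([np.cos(.14),np.sin(.14)]);p=np.array([484.6,43.1])-40*u
rel([*p,17.3],0.14)
```

```text
tool x heading -3.001 shift [100.  -60.8 210.1] tz [ 0.  0. -1.] j6 [ 0.14 -1.57]
turn [np.float64(-6.283), np.float64(-3.141), np.float64(0.0)]
```

In the tool's units: 210 mm / 500 = 0.42, 205 mm / 500 = 0.41.

```bash
python3 nudge.py '[[0.1,-0.06,0,0,0],[0.2,-0.122,0.04,0,0],[0.2,-0.122,0.15,0,0],[0.2,-0.122,0.26,0,0],[0.2,-0.122,0.36,0,0],[0.2,-0.122,0.41,0,0],[0.2,-0.122,0.42,0,0],[0.2,-0.122,0.42,0,0],[0.2,-0.122,0.42,0,0]]'|sed -n '2p;4p'
python3 nudge.py '[[-0.02,0,0,0,0],[-0.036,0,0,0,0],[-0.044,0,0,0,0],[-0.05,0,0,0,0],[-0.056,0,0,0,0],[-0.062,0,0,0,0],[-0.068,0,0,0,0],[-0.076,0,0,0,0],[-0.084,0,0,0,0],[-0.092,0,0,0,0],[-0.1,0,0,0,0],[-0.108,0,0,0,0],[-0.108,0,0,0,0]]'|sed -n '2p;4p'
```

```text
ee_pos: [445.5, 37.2, 18.6]
force: [-0.4, -0.0, 0.6]
ee_pos: [498.4, 44.9, 17.1]
force: [-3.5, 1.3, 0.6]
```

In the tool's units: -47 mm / 500 = -0.094, -46 mm / 500 = -0.092.

```bash
python3 nudge.py '[[-0.004,0,0,0,0],[-0.01,0,0,0,0],[-0.018,0,0,0,0],[-0.026,0,0,0,0],[-0.034,0,0,0,0],[-0.042,0,0,0,0],[-0.05,0,0,0,0],[-0.058,0,0,0,0],[-0.066,0,0,0,0],[-0.074,0,0,0,0],[-0.082,0,0,0,0],[-0.088,0,0,0,0],[-0.092,0,0,0,0],[-0.094,0,0,0,0],[-0.094,0,0,0,0],[-0.094,0,0,0,0]]'|sed -n '2p;4p'
python3 nudge.py '[[-0.0008,0,0,0,0],[-0.0016,0,0,0,0],[-0.0016,0,0,0,0]]'>l;python3 ok.py && python3 nudge.py '[[-0.0008,0,0,0,0],[-0.0016,0,0,0,0],[-0.0016,0,0,0,0]]'>l && python3 ok.py && python3 nudge.py '[[-0.0008,0,0,0,0],[-0.0016,0,0,0,0],[-0.0016,0,0,0,0]]'>l && python3 ok.py && python3 nudge.py '[[-0.0008,0,0,0,0],[-0.0016,0,0,0,0],[-0.0016,0,0,0,0]]'>l && python3 ok.py && python3 nudge.py '[[-0.0008,0,0,0,0],[-0.0016,0,0,0,0],[-0.0016,0,0,0,0]]'>l && python3 ok.py
```

```text
ee_pos: [544.7, 51.7, 17.1]
force: [-4.8, 2.5, 1.2]
[545.4  51.8  17.1] 5.6
[546.2  51.9  17.1] 5.3
[547.   52.   17.1] 4.5
[547.8  52.1  17.1] 5.4
[548.6  52.2  17.1] 5.0
```

In the tool's units: -0.8 mm / 500 = -0.0016, -0.4 mm / 500 = -0.0008.

```bash
python3 nudge.py '[[-0.0008,0,0,0,0],[-0.0016,0,0,0,0],[-0.0016,0,0,0,0]]'>l;python3 ok.py && python3 nudge.py '[[-0.0008,0,0,0,0],[-0.0016,0,0,0,0],[-0.0016,0,0,0,0]]'>l && python3 ok.py && python3 nudge.py '[[-0.0006,0,0,0,0],[-0.0012,0,0,0,0],[-0.0012,0,0,0,0]]'>l && python3 ok.py
```

```text
[549.2  52.3  17.1] 7.0
```

In the tool's units: -0.6 mm / 500 = -0.0012, -0.3 mm / 500 = -0.0006.

```bash
python3 nudge.py '[[-0.0006,0,0,0,0],[-0.0012,0,0,0,0],[-0.0012,0,0,0,0]]'>l;python3 ok.py;python3 nudge.py '[[-0.0006,0,0,0,0],[-0.0006,0,0,0,0]]'>l;python3 ok.py
python3 nudge.py '[[0.01,0,0,0,0],[0.03,0,0,0,0],[0.07,0,0,0,0],[0.16,0,0,0,0],[0.18,0,-0.08,0,0],[0.18,0,-0.2,0,0],[0.18,0,-0.32,0,0],[0.1,0,-0.43,0,0],[-0.01,0.1,-0.43,0,0],[-0.07,0.12,-0.43,0,0],[-0.07,0.12,-0.43,0,0],[-0.07,0.12,-0.43,0,0]]'
python3 - <<'E'
from look import *
import pickle
c=wrist();save(c,"pics/w10.png")
E
```

```text
[549.6  52.4  17.1] 8.1
[549.7  52.4  17.1] 8.5
time: 32.48
ee_pos: [576.6, 115.9, 232.3]
orientation: [-0.219, 3.133, -0.001]
force: [0.3, 0.2, -0.2]
width: 0.0
finger_force: 0.0
```

View pics/w10.png

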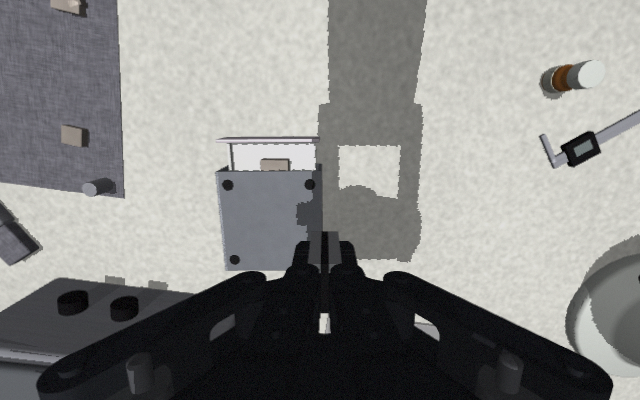

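The tray is latched shut: the plate is at row 140, 32 px from the roof edge as at the start. The sherd shows inside at (274,164), and the robot is clear of everything.

```bash
python3 -c "
from station import manip, camrig
print(manip.job_done())"
```

```text
the job is handed in; nothing more can be done
None
```

The job is handed in: the tray clicked and sprang out, the sherd was set down flat on its floor, and the tray is latched shut with the sherd inside; the highest press reading was 8.5 N, finished at about 32.5 s.

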